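# Move the backup drives to the new rack in bay order

### The job

Move the four backup drives from the old dark rack into the new white one, keeping their order as counted from each rack's power block: the drive nearest the old power block goes into the bay nearest the new power block, the next into the next, and so on. Lower each one until it stands upright on the floor of its bay before letting go: do not drop any.

Things in the scene. Friction and masses are not known exactly. Their poses are not given: they have to be found in the camera images.
- drive_bar_center (a point): centre (50 mm up) of a loose upright aluminium backup drive, 48 mm (x) by 20 mm (y) by 100 mm tall, about 0.2 kg, one long black bar on its top end (2 mm high). It starts in the old rack, y along the row, its lowest 32 mm inside a bay, 25 mm free to its neighbours. Take it from above by the 48 mm width, in its upper half.
- drive_round_center (a point): centre (50 mm up) of a loose upright aluminium backup drive, 48 mm (x) by 20 mm (y) by 100 mm tall, about 0.2 kg, one round black disc on its top end (2 mm high). It starts in the old rack, y along the row, its lowest 32 mm inside a bay, 25 mm free to its neighbours. Take it from above by the 48 mm width, in its upper half.
- drive_studs_center (a point): centre (50 mm up) of a loose upright aluminium backup drive, 48 mm (x) by 20 mm (y) by 100 mm tall, about 0.2 kg, two small black studs on its top end (2 mm high). It starts in the old rack, y along the row, its lowest 32 mm inside a bay, 25 mm free to its neighbours. Take it from above by the 48 mm width, in its upper half.
- drive_ribs_center (a point): centre (50 mm up) of a loose upright aluminium backup drive, 48 mm (x) by 20 mm (y) by 100 mm tall, about 0.2 kg, four short black ribs across on its top end (2 mm high). It starts in the old rack, y along the row, its lowest 32 mm inside a bay, 25 mm free to its neighbours. Take it from above by the 48 mm width, in its upper half.
- old_rack: the old rack, fixed, dark steel with grey bays, full at the start: base 86 (x) by 272 (y) by 12 mm, origin at the centre of its underside; bays at y = +67.5, +22.5, -22.5, -67.5 mm, like the new ones. At one end is its power block, at the other a flat 14 mm high blank block. Which end is which, which rack is on the left, and both racks' positions and yaw vary.
- old_power: power block of the old rack, dark steel, 78 (x) by 38 (y) by 60 mm tall, round white button and black vents on top; fixed 113.5 mm along the row from the rack's middle, on its +y or -y side. Origin at the centre of its underside, 12 mm above the table
- bay_1: empty black bay of the fixed white new rack, beside its power block (a white block as on the old rack); bays 45 mm apart along y. Origin on the bay's axis under its 4 mm floor, 12 mm above the table; a seated drive's centre is 54 mm above it. Inside 51 (x) by 23 mm (y), flaring in the top 12 mm to 63 by 35 at the mouth, 36 mm above the origin. A drive fits either way round.
- bay_2: empty black bay of the fixed white new rack, second from its power block (a white block as on the old rack); bays 45 mm apart along y. Origin on the bay's axis under its 4 mm floor, 12 mm above the table; a seated drive's centre is 54 mm above it. Inside 51 (x) by 23 mm (y), flaring in the top 12 mm to 63 by 35 at the mouth, 36 mm above the origin. A drive fits either way round.
- bay_3: empty black bay of the fixed white new rack, third from its power block (a white block as on the old rack); bays 45 mm apart along y. Origin on the bay's axis under its 4 mm floor, 12 mm above the table; a seated drive's centre is 54 mm above it. Inside 51 (x) by 23 mm (y), flaring in the top 12 mm to 63 by 35 at the mouth, 36 mm above the origin. A drive fits either way round.
- bay_4: empty black bay of the fixed white new rack, farthest from its power block (a white block as on the old rack); bays 45 mm apart along y. Origin on the bay's axis under its 4 mm floor, 12 mm above the table; a seated drive's centre is 54 mm above it. Inside 51 (x) by 23 mm (y), flaring in the top 12 mm to 63 by 35 at the mouth, 36 mm above the origin. A drive fits either way round.

How it is judged:
By the outcome, as a careful person would: the job done as asked, in the order asked, and still so for the second after the job is handed in, with the robot touching nothing.
It also fails if it takes over 109 s, if anything falls off the work surface, if the arm or the gripper's body presses on something with over 40 N, if the wrist force passes 120 N, or if a joint passes its speed limit or range.

### The arm

A 6-joint arm with a two-finger parallel gripper is mounted at the origin on the work surface. World frame = base frame: x ahead of the robot, y to its left, z up, the work surface at z = 0. Lengths are in m, angles in rad, forces in N, time in s.
With the tool pointing down it reaches from about 0.375 to 0.975 m from the base axis. Payload 3.8 kg.
Tool frame: the origin (TCP) lies at the very end of the fingers, on their centre line; the grasp point (between the pads) lies manip.grip_point_offset behind it (manip.grip_point_offset is the distance from the TCP to the grasp point, in m); z points along the fingers, y is the line along which they close (so a half turn about z gives the same grasp; the last joint's range is limited). The gripper opens to 88 mm and grips with 3 to 60 N. Pads are 18 mm wide; open, the fingers measure 123 mm over their backs; the gripper's body (75 mm by 187 mm) begins 45 mm behind the grasp point.
Start: joints at [-1.379, 0.264, 1.604, -0, 1.274, -0.037], TCP at [0.153, -0.657, 0.239] pointing down, gripper open.
Joint ranges: [-2.63, 2.63], [-0.94, 2.18], [0.31, 2.57], [-1.31, 4.45], [0, 2.66], [-2.55, 2.55]. Speed limits (rad/s): [2.57, 2.57, 3.14, 3.14, 3.14, 3.14].

### API

Orientations are given as [roll, pitch, yaw] about the fixed x, y, z axes, in that order (R = Rz(yaw) Ry(pitch) Rx(roll)).
In Python, from station import manip gives the robot as it stands. The module is installed in compiled form; this text tells all that it offers.
- The arm moves only by the tool apply_moves, never from a script. Its argument "deltas" is one flat list of numbers, 4 for each row, row after row: the shift along the tool's x, y, z in mm, then the turn about the tool's z in rad. A call has 1 to 10 rows; each row is the pose to reach, as a shift and turn from the pose commanded when the call began, along the tool's axes at that moment; what a row does not reach only later rows make up. A row lasts 1/10 s, in which the tool goes at most 50 mm and 8.59 degrees, less where a joint would pass 70% of its speed; a pose out of reach is approached as far as the arm can. A call with a gripper value outside its range is refused whole. "jaw" is the opening, from 0 (shut) to 1 (fully open), set as the call begins (left out, the last holds). The fingers move at their own pace and stop on an object; "newtons" is the grip in N (left out, the last holds). Time passes only in rows, so rows that repeat a pose let the fingers close. It gives the time, the measured TCP pose, the force, the opening and the grip force at its end, in the units of the state.
- manip.get_state(): the state, without advancing time (a new reading comes with each control period).
- manip.grab_frame(name): name is "scene" or "side" or "wrist"; returns the picture (384x512x3 uint8, red, green, blue); there is no depth.
- manip.camera_info(name): a dict with "intrinsics" (3x3 intrinsics, pixels), "T" (4x4, takes a point from camera to world coordinates); the wrist camera has in their place "tool_from_camera" (4x4, takes a point from camera to tool coordinates, whose origin is the TCP and whose axes are the flange's). Camera axes: x right, y down, z forward; pixel columns grow to the right and rows downward; lengths in m; the calibration is good to about 2 mm. A picture is of the moment at which its call begins: read the wrist's pose just before it. camera_info takes no time and is no camera call.
- manip.hand_in(): hands the job in; it is judged then, once.
Trained networks look in the newest picture that a camera, given by its name, has taken for a name from the list of things; names that differ only in an ending like _2 or _b are one class to them, and where a whole thing is asked for, a point or a joint stands for the part that bears it (a point fixed in the world has none). Each returns a list of dicts, best first, with "p" (0 to 1); they miss things now and then, are a little off and sometimes report something else, mostly with a low value. They report only what shows in the picture. A call takes as long as a camera call.
- manip.recognise(camera, name): "point" ([column, row] as shares, 0 to 1, of the picture: columns of its width, rows of its height, amid what is visible of it).
- manip.pinpoint(camera, name): "point" ([column, row] as shares, 0 to 1, of the picture: columns of its width, rows of its height: a listed point, or the origin of a listed thing).
The state is a dict: "clock": time; "joint_pos": joint angles; "joint_vel": joint speeds; "effort": joint torques, N m; "tool_pos": TCP position; "orientation": TCP orientation; "ft_force": force on the tool from outside, world axes, zero at the start; "moment": the same for the moment, N m; "width": finger opening in m; "grip_force": force on a finger pad.
Only numpy, scipy, OpenCV 4.12 (cv2) and the standard library are available. Lean on these libraries where they do the work, as an engineer would, in place of code of your own. Each camera call takes 0.05 s, during which the arm holds its last target. There are 200 camera calls.

## Working session

There is one attempt and no reset: what is moved stays moved. The work goes in short steps, Python scripts to look and compute and a tool call to move; the robot and the scene stay as the last step left them, time stands still between calls to the robot, and variables do not carry over. Pictures are saved under pics/ and viewed, at most 14 in all, crops included, and the job is handed in when it is done.

Besides the shell and the picture viewer there is one more tool, called in YAML: its name, and indented under it one key for each argument. apply_moves: Moves the arm, as the interface text tells. Its arguments: {"type":"object","properties":{"deltas":{"type":"array"},"jaw":{"type":"number"},"newtons":{"type":"number"}},"required":["deltas"]}

```bash
mkdir -p pics; python3 - <<'E'
from station import manip
import cv2,numpy as np
for c in("scene","side"):
    im=manip.grab_frame(c); cv2.imwrite(f"pics/{c}0.png",im[:,:,::-1])
    i=manip.camera_info(c); print(c,np.round(i["intrinsics"],1).tolist(),np.round(i["T"],4).tolist())
    for n in("drive_bar_center","drive_round_center","drive_studs_center","drive_ribs_center","old_rack","old_power","bay_1"):
        print(n,[(round(d["p"],2),np.round(np.array(d["point"])*[512,384],1).tolist()) for d in manip.pinpoint(c,n)[:5]])
i=manip.camera_info("wrist");print(i)
print(manip.get_state(),manip.grip_point_offset)
E
```

```text
scene [[389.8, 0.0, 252.8], [0.0, 389.8, 190.6], [0.0, 0.0, 1.0]] [[-0.4427, 0.7028, -0.5569, 1.1386], [0.8966, 0.3545, -0.2654, 0.2591], [0.0109, -0.6168, -0.7871, 0.8898], [0.0, 0.0, 0.0, 1.0]]
drive_bar_center [(0.83, [211.4, 162.8])]
drive_round_center [(0.63, [201.8, 155.7]), (0.37, [214.2, 163.5])]
drive_studs_center [(0.62, [192.8, 146.4])]
drive_ribs_center [(0.64, [179.9, 141.5])]
old_rack [(0.74, [199.2, 164.4])]
old_power [(0.89, [172.7, 150.0])]
bay_1 [(0.96, [364.3, 226.8]), (0.93, [348.9, 219.7]), (0.66, [321.9, 205.5]), (0.62, [333.2, 215.4])]
side [[360.4, 0.0, 257.4], [0.0, 360.4, 194.2], [0.0, 0.0, 1.0]] [[-0.8252, -0.3348, 0.4548, 0.1556], [-0.5647, 0.4805, -0.671, 0.5551], [0.0061, -0.8106, -0.5856, 0.5859], [0.0, 0.0, 0.0, 1.0]]
drive_bar_center [(0.59, [297.0, 175.1])]
drive_round_center [(0.84, [307.2, 174.2])]
drive_studs_center [(0.58, [336.8, 170.2])]
drive_ribs_center []
old_rack []
old_power [(0.76, [334.5, 169.5])]
bay_1 [(0.78, [186.2, 317.9]), (0.71, [235.3, 270.5]), (0.69, [205.2, 299.6]), (0.67, [318.3, 166.5]), (0.56, [221.3, 286.3])]
{'intrinsics': 
[... 530 characters left out ...]
, 'joint_pos': array([-1.37888590e+00,  2.63820274e-01,  1.60395826e+00,  1.72057613e-05,
        1.27370901e+00, -3.68839937e-02]), 'joint_vel': array([-2.82283230e-04,  2.19251611e-03,  5.19991355e-04,  6.03281540e-05,
        3.52468500e-04, -1.14686925e-03]), 'effort': array([ 1.00714133e-03, -5.01971376e+01, -3.57229686e+01,  7.28243776e-02,
        1.80837989e-02,  3.14802456e-06]), 'tool_pos': array([ 0.15310927, -0.65742052,  0.23878208]), 'orientation': array([ 3.14148701e+00, -1.25655416e-05,  2.28789389e-01]), 'ft_force': array([-0.0118774 ,  0.25293951, -0.86194808]), 'moment': array([-0.01125521, -0.0063688 ,  0.01241148]), 'grip_force': 0.0, 'width': 0.08808272591857405} 0.0187
```

```bash
python3 - <<'E'
import cv2,numpy as np
a=cv2.imread("pics/scene0.png");b=cv2.imread("pics/side0.png")
c=cv2.resize(a[100:260,130:400],None,fx=2.9,fy=2.9,interpolation=cv2.INTER_CUBIC)
cv2.imwrite("pics/scene0c.png",c)
cv2.imwrite("pics/side0c.png",cv2.resize(b,None,fx=1.5,fy=1.5,interpolation=cv2.INTER_CUBIC))
E
```

```text
(no output)
```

View pics/scene0c.png

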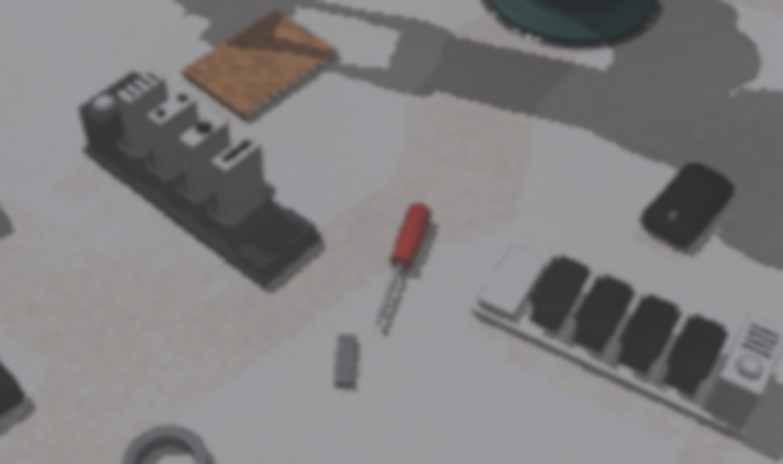

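View pics/side0c.png

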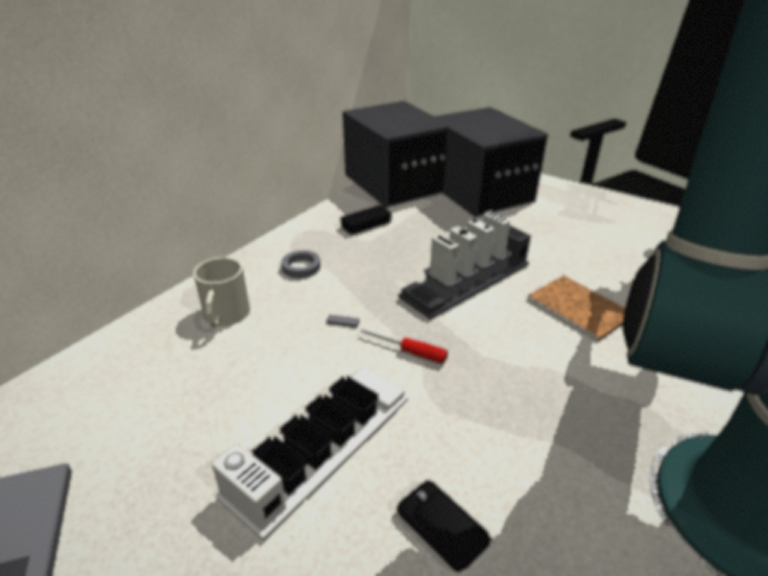

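The scene crop shows the old rack, with its power block (white button) at crop (100,100). From there the order is ribs (140,85), studs (170,105), round (205,128), bar (238,150). On the new rack the power block is at crop (750,350), so bay_1 is at (697,350) and bay_4 at (560,290). The side view agrees.

```bash
cat > h.py <<'E'
from station import manip
import cv2,numpy as np
from scipy.spatial.transform import Rotation as R
def camT(c):
    i=manip.camera_info(c)
    if c!="wrist": return i["intrinsics"],np.array(i["T"])
    s=manip.get_state();T=np.eye(4);T[:3,:3]=R.from_euler("xyz",s["orientation"]).as_matrix();T[:3,3]=s["tool_pos"]
    return i["intrinsics"],T@i["tool_from_camera"]
def ray(KT,px,z):
    K,T=KT;d=T[:3,:3]@np.linalg.inv(K)@np.array([px[0],px[1],1.]);o=T[:3,3]
    return (o+d*(z-o[2])/d[2])[:2]
def proj(KT,p):
    K,T=KT;q=K@(np.linalg.inv(T)@np.append(p,1))[:3];return q[:2]/q[2]
def rowfit(pts,idx):
    # points in order along a line with pitch .045: returns centre, direction angle
    pts=np.array(pts);idx=np.array(idx)-np.mean(idx);c=pts.mean(0)
    v=(idx[:,None]*(pts-c)).sum(0);return c,np.arctan2(v[1],v[0]),np.linalg.norm(v)/(idx**2).sum()
def togo(xy,yaw=None):
    "commanded tool -> shift in tool axes mm to xy, turn rad to put tool yaw"
    s=manip.get_state();M=R.from_euler("xyz",s["orientation"]).as_matrix()
    d=M.T@np.append(np.array(xy)-s["tool_pos"][:2],0)
    return np.round(d[:2]*1000,1), s["orientation"][2]
E
python3 - <<'E'
from h import *
S=camT("scene")
P=[ray(S,p,.066) for p in([179.9,141.5],[192.8,146.4],[201.8,155.7],[211.4,162.8])]
print(np.round(P,3),rowfit(P,[1,2,3,4]))
P=[ray(S,(x/2.9+130,y/2.9+100),.116) for x,y in([140,88],[171,107],[205,127],[238,151])]
print(np.round(P,3),rowfit(P,[1,2,3,4]))
P=[ray(S,p,.012) for p in([364.3,226.8],[348.9,219.7],[333.2,215.4],[321.9,205.5])]
print(np.round(P,3),rowfit(P,[1,2,3,4]))
P=[ray(S,(x/2.9+130,y/2.9+100),.048) for x,y in([698,340],[652,318],[606,298],[562,278])]
print(np.round(P,3),rowfit(P,[1,2,3,4]))
E
```

```text
[[ 0.487 -0.294]
 [ 0.487 -0.249]
 [ 0.507 -0.207]
 [ 0.519 -0.168]] (array([ 0.49995018, -0.22948302]), np.float64(1.303777185424695), np.float64(0.043635886301658544))
[[ 0.491 -0.289]
 [ 0.5   -0.248]
 [ 0.508 -0.204]
 [ 0.521 -0.16 ]] (array([ 0.50485257, -0.22536139]), np.float64(1.3416184976772156), np.float64(0.04418422078947128))
[[0.493 0.284]
 [0.49  0.24 ]
 [0.496 0.197]
 [0.478 0.158]] (array([0.48921172, 0.22000713]), np.float64(-1.6664729325013208), np.float64(0.042234468480637416))
[[0.483 0.29 ]
 [0.479 0.245]
 [0.476 0.2  ]
 [0.472 0.156]] (array([0.47746867, 0.22277825]), np.float64(-1.6522933352809288), np.float64(0.04479146616569988))
```

apply_moves:
  deltas: [441,-340,0,-1.11,441,-340,0,-1.11,441,-340,0,-1.11,441,-340,0,-1.11,441,-340,0,-1.11,441,-340,0,-1.11,441,-340,0,-1.11,441,-340,0,-1.11,441,-340,0,-1.11,441,-340,0,-1.11]
  jaw: 1
  newtons: 25

```text
clock: 1.8
tool_pos: [0.4706, -0.2686, 0.2391]
orientation: [3.141, 0.0, 1.339]
ft_force: [0.1, -0.2, -0.7]
width: 0.0883
grip_force: 0.0
```

apply_moves:
  deltas: [50,23,0,0,50,23,0,0,50,23,0,0,50,23,0,0]

```text
clock: 2.2
tool_pos: [0.5028, -0.2276, 0.2387]
orientation: [-3.141, 0.001, 1.339]
ft_force: [0.4, 0.9, 0.3]
width: 0.0882
grip_force: 0.0
```

```bash
python3 - <<'E'
from h import *
s=manip.get_state();print(s["tool_pos"],s["orientation"])
im=manip.grab_frame("wrist");cv2.imwrite("pics/w1.png",cv2.resize(im[:,:,::-1],None,fx=1.5,fy=1.5,interpolation=cv2.INTER_CUBIC))
W=camT("wrist")
for n in("ribs","studs","round","bar"):
    for d in manip.pinpoint("wrist",f"drive_{n}_center")[:2]:
        p=np.array(d["point"])*[512,384];print(n,round(d["p"],2),p.round(1),ray(W,p,.066).round(4))
E
```

```text
[ 0.50283786 -0.22755635  0.23867907] [-3.14117499e+00  6.89299629e-04  1.33875521e+00]
ribs 0.61 [255.6 226.5] [ 0.4863 -0.2886]
studs 0.71 [258.6 193.8] [ 0.4997 -0.248 ]
round 0.59 [256.7 160.1] [ 0.507  -0.2077]
```

View pics/w1.png

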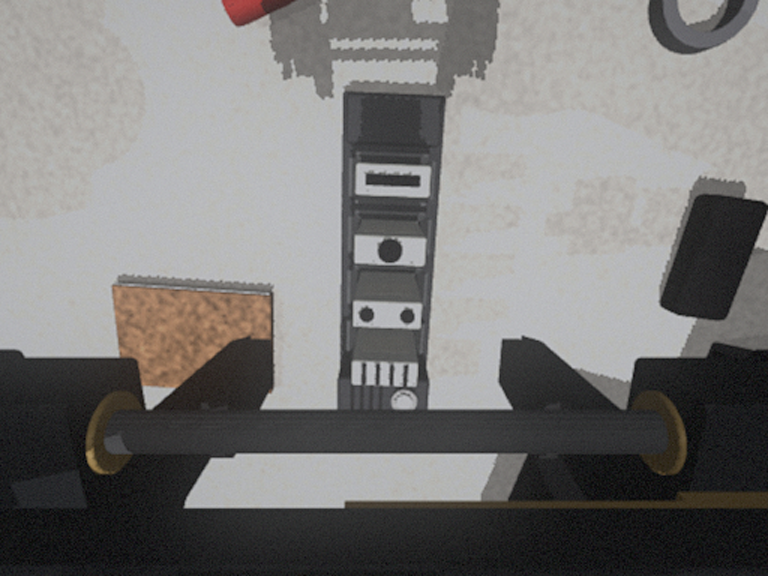

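The wrist view shows the four tops in a column at x≈390 of the 1.5× picture: bar y 180, round y 250, studs y 315, ribs y 374. The power block is at the bottom, so the order is confirmed.

```bash
cat >> h.py <<'E'
def tops(im,cols,rows,thr=150):
    g=cv2.cvtColor(im,cv2.COLOR_RGB2GRAY);m=np.zeros_like(g);m[rows[0]:rows[1],cols[0]:cols[1]]=(g[rows[0]:rows[1],cols[0]:cols[1]]>thr)*255
    out=[]
    for c in cv2.findContours(m,cv2.RETR_EXTERNAL,cv2.CHAIN_APPROX_NONE)[0]:
        x,y,w,h=cv2.boundingRect(c)
        if 35<w<80 and 10<h<50: out.append(((round(x+w/2-.5,1),round(y+h/2-.5,1)),cv2.minAreaRect(c)))
    return out
E
python3 - <<'E'
from h import *
im=manip.grab_frame("wrist");W=camT("wrist")
P=[ray(W,(x/1.5,y/1.5),.116) for x,y in((384,374),(387,314.5),(390,250),(393.5,180.5))]
print(np.round(P,4),rowfit(P,range(4)))
t=sorted(tops(im,(225,300),(100,265)),key=lambda r:-r[0][1]);print(t)
if len(t)==4:
    P=[ray(W,r[1][0],.116) for r in t];print(np.round(P,4),rowfit(P,range(4)))
E
```

```text
[[ 0.4858 -0.2941]
 [ 0.4984 -0.2505]
 [ 0.5107 -0.2071]
 [ 0.523  -0.1643]] (array([ 0.50447172, -0.22900331]), np.float64(1.2913577822554332), np.float64(0.045030051735262415))
[((258.0, 209.0), ((257.8835754394531, 209.10914611816406), (44.3317756652832, 17.184608459472656), 1.847610354423523)), ((261.5, 119.5), ((261.25823974609375, 119.30242156982422), (49.24892807006836, 20.482227325439453), 2.385944128036499))]
```

apply_moves:
  deltas: [40,3,0,0.044,66.5,5,0,0.044,66.5,5,40,0.044,66.5,5,80,0.044,66.5,5,115,0.044,66.5,5,140,0.044,66.5,5,155,0.044,66.5,5,162,0.044,66.5,5,162,0.044,66.5,5,162,0.044]

```text
clock: 3.5
tool_pos: [0.5246, -0.1639, 0.0781]
orientation: [3.139, 0.0, 1.295]
ft_force: [-0.2, 0.1, 0.6]
width: 0.0882
grip_force: 0.0
```

apply_moves:
  deltas: [0,0,0,0,0,0,0,0,0,0,0,0,0,0,0,0,0,0,0,0,0,0,0,0]
  jaw: 0.4
  newtons: 25

```text
clock: 4.1
tool_pos: [0.5234, -0.1632, 0.0768]
orientation: [-3.141, -0.0, 1.295]
ft_force: [-0.2, 1.0, 2.2]
width: 0.0479
grip_force: 24.9
```

apply_moves:
  deltas: [0,0,-10,0,0,0,-35,0,0,0,-70,0,0,0,-110,0,0,0,-145,0,20,-8,-160,0,60,-28,-160,-0.04,105,-49,-160,-0.08,150,-69,-160,-0.12,195,-90,-160,-0.16]

```text
clock: 5.1
tool_pos: [0.4893, 0.0503, 0.2371]
orientation: [3.141, -0.0, 1.455]
ft_force: [1.1, -0.1, -1.5]
width: 0.0476
grip_force: 25.0
```

apply_moves:
  deltas: [40,-19,0,-0.03,75,-35,0,-0.03,90,-42,0,-0.03,92,-43,0,-0.03,92,-43,0,-0.03,92,-43,0,-0.03]

```text
clock: 5.7
tool_pos: [0.4582, 0.1444, 0.2367]
orientation: [3.141, 0.001, 1.484]
ft_force: [0.3, 0.3, -1.5]
width: 0.0477
grip_force: 25.0
```

```bash
python3 - <<'E'
from h import *
s=manip.get_state();print(s["tool_pos"],s["orientation"])
im=manip.grab_frame("wrist");cv2.imwrite("pics/w2.png",cv2.resize(im[:,:,::-1],None,fx=1.5,fy=1.5,interpolation=cv2.INTER_CUBIC))
W=camT("wrist")
for d in manip.pinpoint("wrist","bay_1")[:6]:
        p=np.array(d["point"])*[512,384];print(round(d["p"],2),p.round(1),ray(W,p,.012).round(4))
E
```

```text
[0.45824295 0.14436696 0.23674514] [3.14147883e+00 5.15309519e-04 1.48413160e+00]
0.95 [269.5 160.9] [0.4764 0.1542]
0.83 [273.8  90.4] [0.4886 0.2436]
0.78 [271.3 126. ] [0.4822 0.2   ]
0.75 [270.9  49.8] [0.4883 0.2905]
0.15 [256.  235.9] [0.4483 0.0453]
```

View pics/w2.png

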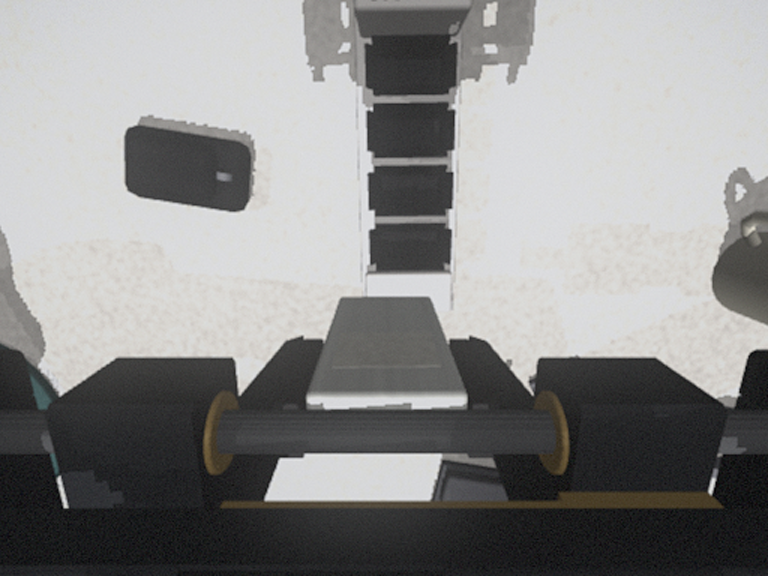

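The wrist view shows the new rack running up the picture. Its bays are at y≈250, 190, 130 and 65 (x≈411), with the power block at the top and the blank block at y≈285. The held drive hangs upright at x≈385, its lower edge at y≈297.

```bash
cat >> h.py <<'E'
def rect(c,a,wx,wy,z):
    u=np.array([np.cos(a),np.sin(a)]);n=np.array([u[1],-u[0]])
    return [np.append(c+n*sx*wx/2+u*sy*wy/2,z) for sx,sy in((-1,-1),(1,-1),(1,1),(-1,1))]
def overlay(name,W,im,c,a,f=3,box=(60,0,0,0),drive=True):
    o=cv2.resize(np.ascontiguousarray(im[:,:,::-1]),None,fx=f,fy=f,interpolation=cv2.INTER_CUBIC)
    def dr(r,col): cv2.polylines(o,[np.int32([(proj(W,p)+.5)*f-.5 for p in r])],True,col,1)
    u=np.array([np.cos(a),np.sin(a)])
    for k in(-1.5,-.5,.5,1.5): dr(rect(c+u*k*.045,a,.063,.035,.048),(0,0,255));dr(rect(c+u*k*.045,a,.051,.023,.016),(0,255,0))
    dr(rect(c,a,.086,.272,.012),(255,0,0))
    x0,y0,x1,y1=box;cv2.imwrite(name,o[y0*f:y1*f,x0*f:x1*f])
E
python3 - <<'E'
from h import *
im=manip.grab_frame("wrist");W=camT("wrist")
P=[(0.4764,0.1542),(0.4822,0.2),(0.4886,0.2436),(0.4883,0.2905)]
c,a,p=rowfit(P,range(4));print(c,a,p)
overlay("pics/w3.png",W,im,c,a,4,(190,0,360,145))
E
```

```text
[0.483875 0.222075] 1.4780247206835606 0.045445424412145156
```

View pics/w3.png

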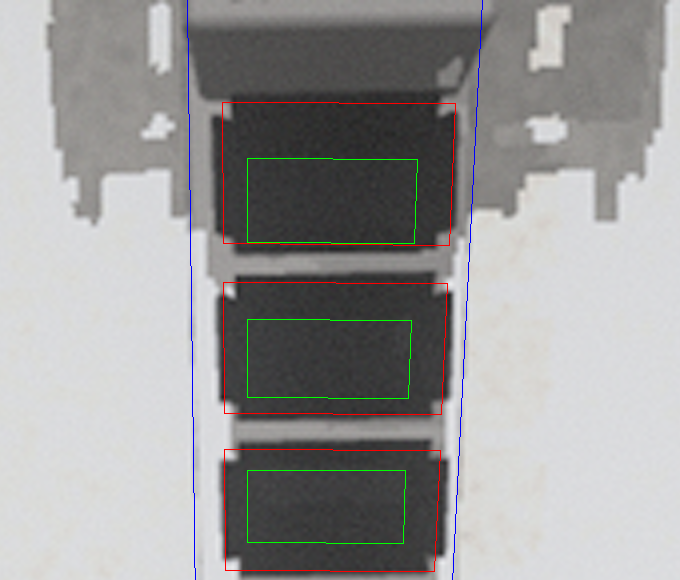

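```bash
python3 - <<'E'
from h import *
W=camT("wrist")
s=manip.get_state();M=R.from_euler("xyz",s["orientation"]).as_matrix()
for px in((339,298),(431,298)):
    q=ray(W,np.array(px)/1.5,s["tool_pos"][2]-.0608)
    print((M.T@np.append(q-s["tool_pos"][:2],0))*1000)
for b in((.4791,.1551),(.4826,.2),(.4862,.2448),(.4897,.2897)): print(togo(b))
E
```

```text
[ 7.87964353e+00 -2.43728626e+01 -3.55189226e-04]
[ 7.86826512e+00  2.40231945e+01 -3.55949259e-03]
(array([12.7, 19.7]), np.float64(1.4831350582742477))
(array([57.7, 19.2]), np.float64(1.4831350582742477))
(array([102.7,  18.9]), np.float64(1.4831350582742477))
(array([147.7,  18.5]), np.float64(1.4831350582742477))
```

apply_moves:
  deltas: [14,20,0,-0.009,14,20,20,-0.009,14,20,55,-0.009,14,20,90,-0.009,14,20,115,-0.009,14,20,125,-0.009,14,20,130,-0.009,14,20,134,-0.009,14,20,134,-0.009]

```text
clock: 6.75
tool_pos: [0.4801, 0.1575, 0.1036]
orientation: [3.14, -0.001, 1.493]
ft_force: [0.4, 0.0, -1.6]
width: 0.0478
grip_force: 25.0
```

apply_moves:
  deltas: [0,0,3,0,0,0,6,0,0,0,9,0,0,0,12,0,0,0,12,0]

```text
clock: 7.25
tool_pos: [0.4787, 0.1573, 0.0902]
orientation: [-3.141, 0.0, 1.494]
ft_force: [-1.1, -1.2, -2.3]
width: 0.0477
grip_force: 25.0
```

apply_moves:
  deltas: [0,0,3,0,0,0,6,0,0,0,9,0,0,0,11,0,0,0,12,0,0,0,12,0]

```text
clock: 7.85
tool_pos: [0.4789, 0.1574, 0.0784]
orientation: [-3.141, 0.0, 1.494]
ft_force: [-0.1, -1.0, -2.7]
width: 0.0475
grip_force: 25.0
```

apply_moves:
  deltas: [0,0,1,0,0,0,1.5,0,0,0,2,0,0,0,2,0]

```text
clock: 8.25
tool_pos: [0.4793, 0.1574, 0.0769]
orientation: [3.141, 0.0, 1.494]
ft_force: [-0.6, -2.7, -0.3]
width: 0.0476
grip_force: 25.0
```

apply_moves:
  deltas: [0,0,0.7,0,0,0,0.7,0,0,0,0.7,0]

```text
clock: 8.55
tool_pos: [0.4793, 0.1574, 0.0768]
orientation: [3.141, -0.0, 1.494]
ft_force: [-2.8, -1.8, 4.5]
width: 0.0477
grip_force: 25.0
```

apply_moves:
  deltas: [0,0,0,0,0,0,0,0,0,0,0,0,0,0,0,0,0,0,-15,0,0,0,-50,0,0,0,-95,0,0,0,-130,0,0,0,-130,0]
  jaw: 1

```text
clock: 9.45
tool_pos: [0.4831, 0.1586, 0.2124]
orientation: [3.131, -0.004, 1.494]
ft_force: [0.1, 0.4, -0.4]
width: 0.0882
grip_force: 0.0
```

apply_moves:
  deltas: [-30,5,0,0.02,-75,12,0,0.04,-122,20,0,0.07,-170,28,0,0.1,-218,36,0,0.12,-266,44,0,0.15,-312,51,0,0.175,-345,57,0,0.199,-360,59,0,0.199,-360,59,0,0.199]

```text
clock: 10.45
tool_pos: [0.5098, -0.2073, 0.2049]
orientation: [-3.14, -0.0, 1.292]
ft_force: [0.4, 0.4, -0.4]
width: 0.0883
grip_force: 0.0
```

```bash
python3 - <<'E'
from h import *
im=manip.grab_frame("wrist");W=camT("wrist")
cv2.imwrite("pics/w4.png",cv2.resize(im[:,:,::-1],None,fx=1.5,fy=1.5))
print(togo((.5107,-.2074)),manip.get_state()["tool_pos"])
E
```

```text
(array([-1.2,  1.3]), np.float64(1.2935275550433492)) [ 0.5097683  -0.20589268  0.20498247]
```

View pics/w4.png

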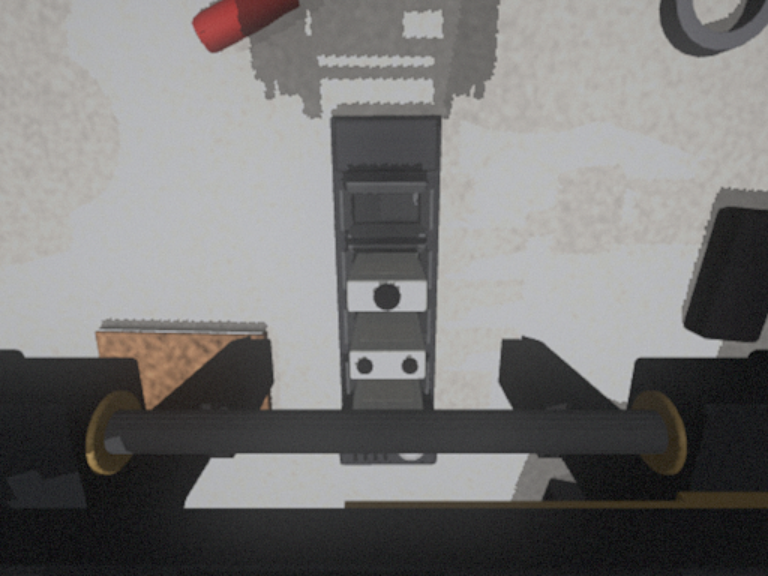

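The old rack is square in the picture: its first bay is empty at (388,210), round is next at (387,295), studs at (387,365). I'll descend on round.

apply_moves:
  deltas: [-1,1,30,0,-1,1,65,0,-1,1,95,0,-1,1,115,0,-1,1,126,0,-1,1,128,0,-1,1,128,0,-1,1,128,0]

```text
clock: 11.3
tool_pos: [0.5121, -0.2074, 0.0795]
orientation: [3.139, 0.0, 1.295]
ft_force: [0.3, -0.1, -0.6]
width: 0.0885
grip_force: 0.0
```

apply_moves:
  deltas: [0,0,0,0,0,0,0,0,0,0,0,0,0,0,0,0,0,0,0,0,0,0,0,0]
  jaw: 0.4

```text
clock: 11.9
tool_pos: [0.5109, -0.2073, 0.078]
orientation: [-3.141, -0.0, 1.295]
ft_force: [-0.1, -0.3, 0.2]
width: 0.0479
grip_force: 25.0
```

apply_moves:
  deltas: [0,0,-10,0,0,0,-35,0,0,0,-70,0,0,0,-110,0,0,0,-145,0,0,0,-160,0,0,0,-160,0]

```text
clock: 12.6
tool_pos: [0.5124, -0.2079, 0.2409]
orientation: [3.136, 0.001, 1.295]
ft_force: [0.8, 0.2, -2.8]
width: 0.0476
grip_force: 25.0
```

apply_moves:
  deltas: [22,-8,0,-0.01,62,-22,0,-0.03,106,-38,0,-0.055,150,-54,0,-0.08,194,-70,0,-0.105,238,-85,0,-0.13,282,-101,0,-0.15,326,-117,0,-0.175,362,-130,0,-0.19,382,-137,0,-0.197]

```text
clock: 13.6
tool_pos: [0.481, 0.2, 0.2348]
orientation: [-3.137, 0.001, 1.495]
ft_force: [0.5, -0.4, -2.9]
width: 0.0476
grip_force: 25.0
```

apply_moves:
  deltas: [4,-1.4,0,0,4,-1.4,0,0,4,-1.4,0,0,4,-1.4,0,0]

```text
clock: 14.0
tool_pos: [0.4821, 0.2004, 0.2374]
orientation: [-3.141, 0.001, 1.49]
ft_force: [-0.0, -0.2, -2.3]
width: 0.0479
grip_force: 25.0
```

```bash
python3 - <<'E'
from h import *
im=manip.grab_frame("wrist");W=camT("wrist")
a=1.492;overlay("pics/w5.png",W,im,np.array([.4844,.2223]),a,3,(150,0,400,200))
print(togo((.4828,.2018)),manip.get_state()["tool_pos"])
E
```

```text
(array([1.4, 0.5]), np.float64(1.4900957940306438)) [0.48223757 0.20046555 0.23760772]
```

View pics/w5.png

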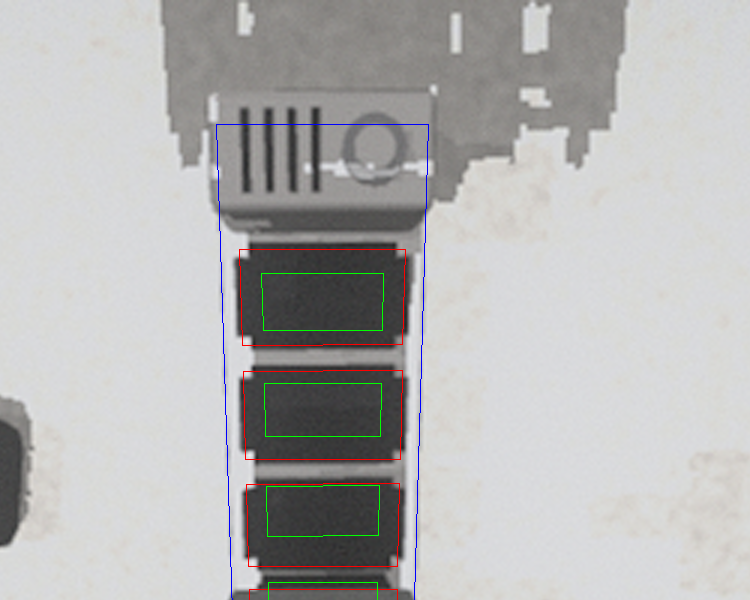

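The overlay sits symmetrically inside all the visible bays (centres at crop (323,297), (323,413), (323,525)), so the rack fit holds. I'll lower round into bay_3.

apply_moves:
  deltas: [1,0.5,20,0,1,0.5,55,0,1,0.5,90,0,1,0.5,115,0,1,0.5,125,0,1,0.5,130,0,1,0.5,134,0,1,0.5,138,0,1,0.5,142,0,1,0.5,142,0]

```text
clock: 15.05
tool_pos: [0.4838, 0.2022, 0.0969]
orientation: [3.139, 0.001, 1.492]
ft_force: [1.6, -4.3, -1.2]
width: 0.0482
grip_force: 25.0
```

apply_moves:
  deltas: [0,0,3,0,0,0,6,0,0,0,9,0,0,0,12,0,0,0,15,0,0,0,16,0,0,0,16,0]

```text
clock: 15.75
tool_pos: [0.4822, 0.2022, 0.0792]
orientation: [-3.14, 0.001, 1.492]
ft_force: [1.1, -5.4, -1.4]
width: 0.0475
grip_force: 25.0
```

apply_moves:
  deltas: [-0.8,0,0.7,0,-0.8,0,1.4,0,-0.8,0,2,0,-0.8,0,2,0]

```text
clock: 16.15
tool_pos: [0.4823, 0.2019, 0.0781]
orientation: [-3.141, 0.0, 1.492]
ft_force: [-2.8, -3.3, 3.0]
width: 0.0478
grip_force: 25.0
```

apply_moves:
  deltas: [0,0,0,0,0,0,0,0,0,0,0,0,0,0,0,0,0,0,-15,0,0,0,-50,0,0,0,-95,0,0,0,-130,0,0,0,-130,0]
  jaw: 1

```text
clock: 17.05
tool_pos: [0.4868, 0.2035, 0.2159]
orientation: [3.13, -0.006, 1.492]
ft_force: [-0.0, 0.7, 0.7]
width: 0.0881
grip_force: 0.0
```

apply_moves:
  deltas: [-30,3,0,0.02,-75,9,0,0.04,-122,14,0,0.06,-170,20,0,0.08,-218,25,0,0.1,-266,31,0,0.12,-314,36,0,0.14,-362,42,0,0.16,-405,46,0,0.18,-438,50,0,0.199]

```text
clock: 18.05
tool_pos: [0.4973, -0.2413, 0.2079]
orientation: [-3.142, 0.0, 1.29]
ft_force: [0.2, 0.7, 0.4]
width: 0.0882
grip_force: 0.0
```

apply_moves:
  deltas: [-11,4,0,0,-11,4,0,0,-11,4,0,0,-11,4,0,0]

```text
clock: 18.45
tool_pos: [0.4987, -0.2488, 0.2078]
orientation: [-3.141, -0.001, 1.294]
ft_force: [-0.1, -0.3, 0.1]
width: 0.088
grip_force: 0.0
```

```bash
python3 - <<'E'
from h import *
im=manip.grab_frame("wrist");W=camT("wrist")
cv2.imwrite("pics/w6.png",cv2.resize(im[100:290,190:340,::-1],None,fx=3,fy=3,interpolation=cv2.INTER_CUBIC))
print(togo((.4983,-.2516)),manip.get_state()["tool_pos"])
E
```

```text
(array([-2.8,  0.3]), np.float64(1.2946936352077314)) [ 0.49880972 -0.24879004  0.20795434]
```

View pics/w6.png

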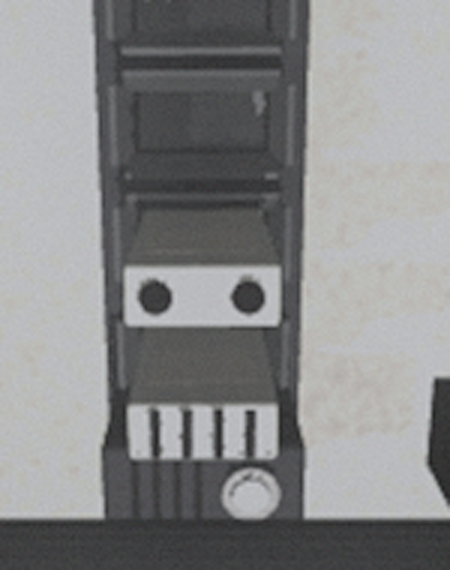

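Studs' top is centred at crop (202,295), ribs' at (203,431), and round and bar's bays are empty. I'll turn those into positions.

```bash
python3 - <<'E'
from h import *
W=camT("wrist")
for p in((202,295),(203,431)):
    q=ray(W,(p[0]/3+190-.3,p[1]/3+100-.3),.116);print(q,togo(q))
E
```

```text
[ 0.49841627 -0.24968223] (array([-1. , -0.1]), np.float64(1.2946936352077314))
[ 0.48642919 -0.29311939] (array([-46. ,   0.2]), np.float64(1.2946936352077314))
```

apply_moves:
  deltas: [-1.8,0,30,0,-1.8,0,65,0,-1.8,0,95,0,-1.8,0,115,0,-1.8,0,126,0,-1.8,0,130,0,-1.8,0,130,0,-1.8,0,130,0]

```text
clock: 19.3
tool_pos: [0.4994, -0.2525, 0.0794]
orientation: [3.139, 0.001, 1.293]
ft_force: [-0.5, -0.3, -0.1]
width: 0.0883
grip_force: 0.0
```

apply_moves:
  deltas: [0,0,0,0,0,0,0,0,0,0,0,0,0,0,0,0,0,0,0,0,0,0,0,0]
  jaw: 0.4

```text
clock: 19.9
tool_pos: [0.4982, -0.2522, 0.078]
orientation: [-3.141, -0.0, 1.293]
ft_force: [-0.9, -0.2, 1.1]
width: 0.0474
grip_force: 25.0
```

apply_moves:
  deltas: [0,0,-10,0,0,0,-35,0,0,0,-70,0,0,0,-110,0,0,0,-145,0,0,0,-160,0,0,0,-160,0]

```text
clock: 20.6
tool_pos: [0.4998, -0.2529, 0.241]
orientation: [3.136, 0.001, 1.293]
ft_force: [0.8, 0.5, -2.0]
width: 0.0477
grip_force: 25.0
```

apply_moves:
  deltas: [22,-7,0,-0.01,64,-20,0,-0.03,109,-34,0,-0.05,154,-48,0,-0.07,199,-62,0,-0.09,244,-76,0,-0.11,289,-90,0,-0.13,334,-104,0,-0.15,379,-118,0,-0.17,422,-131,0,-0.19]

```text
clock: 21.6
tool_pos: [0.4861, 0.1911, 0.235]
orientation: [-3.138, 0.002, 1.484]
ft_force: [0.8, 0.1, -1.6]
width: 0.0481
grip_force: 25.0
```

apply_moves:
  deltas: [35,-11,0,-0.01,49,-15,0,-0.01,52,-16,0,-0.01,52,-16,0,-0.01,52,-16,0,-0.01]

```text
clock: 22.1
tool_pos: [0.4768, 0.2414, 0.2373]
orientation: [-3.141, 0.001, 1.492]
ft_force: [-0.3, 0.5, -1.2]
width: 0.0474
grip_force: 25.0
```

```bash
python3 - <<'E'
from h import *
print(togo((.4862,.2442)),manip.get_state()["tool_pos"])
E
```

```text
(array([3.6, 9.2]), np.float64(1.4915887914585628)) [0.47676273 0.24135038 0.23727989]
```

apply_moves:
  deltas: [3.6,9.2,0,0,3.6,9.2,25,0,3.6,9.2,60,0,3.6,9.2,95,0,3.6,9.2,115,0,3.6,9.2,125,0,3.6,9.2,130,0,3.6,9.2,135,0,3.6,9.2,140,0,3.6,9.2,140,0]

```text
clock: 23.1
tool_pos: [0.4873, 0.2454, 0.0988]
orientation: [3.14, 0.0, 1.493]
ft_force: [-0.0, -2.3, -1.9]
width: 0.0481
grip_force: 25.0
```

apply_moves:
  deltas: [0,0,3,0,0,0,6,0,0,0,9,0,0,0,12,0,0,0,15,0,0,0,18,0,0,0,18,0]

```text
clock: 23.8
tool_pos: [0.4858, 0.2453, 0.0791]
orientation: [-3.141, 0.001, 1.493]
ft_force: [1.3, -3.7, -3.0]
width: 0.0477
grip_force: 25.0
```

apply_moves:
  deltas: [-0.5,0,0.7,0,-0.5,0,1.4,0,-0.5,0,2,0,-0.5,0,2,0]

```text
clock: 24.2
tool_pos: [0.486, 0.2452, 0.0781]
orientation: [-3.141, 0.0, 1.493]
ft_force: [-2.2, -5.2, 2.1]
width: 0.0478
grip_force: 25.0
```

apply_moves:
  deltas: [0,0,0,0,0,0,0,0,0,0,0,0,0,0,0,0,0,0,-15,0,0,0,-50,0,0,0,-95,0,0,0,-130,0,0,0,-130,0]
  jaw: 1

```text
clock: 25.1
tool_pos: [0.4902, 0.2471, 0.2161]
orientation: [3.13, -0.007, 1.493]
ft_force: [0.8, 0.4, 0.4]
width: 0.0883
grip_force: 0.0
```

apply_moves:
  deltas: [-30,2,0,0.02,-77,6,0,0.04,-125,10,0,0.06,-173,13,0,0.08,-221,17,0,0.1,-269,21,0,0.12,-317,25,0,0.14,-365,28,0,0.16,-413,32,0,0.18,-460,36,0,0.199]

```text
clock: 26.1
tool_pos: [0.4856, -0.2181, 0.2081]
orientation: [3.141, -0.0, 1.293]
ft_force: [0.4, 0.8, 0.7]
width: 0.088
grip_force: 0.0
```

apply_moves:
  deltas: [-40,-5,0,0,-60,-8,0,0,-70,-9,0,0,-70,-9,0,0]

```text
clock: 26.5
tool_pos: [0.4579, -0.2817, 0.2078]
orientation: [-3.141, -0.0, 1.292]
ft_force: [-0.6, 0.8, -0.7]
width: 0.0883
grip_force: 0.0
```

```bash
python3 - <<'E'
from h import *
print(togo((.4861,-.2937)),manip.get_state()["tool_pos"])
E
```

```text
(array([-3.8, 30.4]), np.float64(1.2918244575313769)) [ 0.4579111  -0.28170333  0.20784902]
```

apply_moves:
  deltas: [-4,30,0,0,-4,30,30,0,-4,30,65,0,-4,30,95,0,-4,30,115,0,-4,30,126,0,-4,30,130,0,-4,30,130,0,-4,30,130,0]

```text
clock: 27.4
tool_pos: [0.4873, -0.2935, 0.0794]
orientation: [3.139, 0.001, 1.294]
ft_force: [-0.3, 0.9, 0.1]
width: 0.0881
grip_force: 0.0
```

apply_moves:
  deltas: [0,0,0,0,0,0,0,0,0,0,0,0,0,0,0,0,0,0,0,0,0,0,0,0]
  jaw: 0.4

```text
clock: 28.0
tool_pos: [0.4862, -0.2932, 0.0781]
orientation: [3.141, 0.0, 1.294]
ft_force: [0.2, -0.2, -0.2]
width: 0.0478
grip_force: 25.0
```

apply_moves:
  deltas: [0,0,-10,0,0,0,-35,0,0,0,-70,0,0,0,-110,0,0,0,-145,0,0,0,-160,0,0,0,-160,0]

```text
clock: 28.7
tool_pos: [0.4875, -0.294, 0.241]
orientation: [3.136, 0.002, 1.294]
ft_force: [0.4, -0.1, -3.1]
width: 0.048
grip_force: 25.0
```

apply_moves:
  deltas: [22,-6,0,-0.01,64,-18,0,-0.03,109,-30,0,-0.05,154,-43,0,-0.07,199,-55,0,-0.09,244,-68,0,-0.11,289,-80,0,-0.13,334,-93,0,-0.15,379,-105,0,-0.17,424,-118,0,-0.199]

```text
clock: 29.7
tool_pos: [0.4867, 0.1484, 0.235]
orientation: [-3.137, 0.002, 1.494]
ft_force: [1.0, 0.6, -1.9]
width: 0.0478
grip_force: 25.0
```

apply_moves:
  deltas: [45,4,0,0,90,7,0,0,120,10,0,0,130,11,0,0,130,11,0,0,130,11,0,0]

```text
clock: 30.3
tool_pos: [0.5089, 0.2743, 0.2363]
orientation: [-3.139, 0.002, 1.493]
ft_force: [-0.3, 0.6, -1.4]
width: 0.0477
grip_force: 25.0
```

```bash
python3 - <<'E'
from h import *
print(togo((.4897,.2911)),manip.get_state()["tool_pos"])
E
```

```text
(array([ 15.2, -20.4]), np.float64(1.4927355265868982)) [0.50886735 0.27433603 0.23625935]
```

apply_moves:
  deltas: [15,-20,0,0,15,-20,0,0,15,-20,0,0,15,-20,0,0]

```text
clock: 30.7
tool_pos: [0.4914, 0.2909, 0.2381]
orientation: [3.141, 0.0, 1.492]
ft_force: [0.8, -0.1, -1.9]
width: 0.0475
grip_force: 25.0
```

```bash
python3 - <<'E'
from h import *
print(togo((.4897,.2911)),manip.get_state()["tool_pos"])
E
```

```text
(array([ 0. , -1.7]), np.float64(1.4915705356917695)) [0.49136898 0.29092051 0.23807036]
```

apply_moves:
  deltas: [0,-1.5,25,0,0,-1.5,60,0,0,-1.5,95,0,0,-1.5,115,0,0,-1.5,125,0,0,-1.5,130,0,0,-1.5,135,0,0,-1.5,140,0,0,-1.5,140,0]

```text
clock: 31.6
tool_pos: [0.4902, 0.2922, 0.0986]
orientation: [3.14, 0.0, 1.493]
ft_force: [1.0, -1.2, -1.2]
width: 0.0479
grip_force: 25.0
```

apply_moves:
  deltas: [0,0,3,0,0,0,6,0,0,0,9,0,0,0,12,0,0,0,15,0,0,0,18,0,0,0,18,0]

```text
clock: 32.3
tool_pos: [0.4891, 0.2921, 0.0792]
orientation: [-3.141, 0.001, 1.493]
ft_force: [0.9, -3.2, -3.9]
width: 0.0479
grip_force: 25.0
```

apply_moves:
  deltas: [-0.5,0,0.7,0,-0.5,0,1.4,0,-0.5,0,2,0,-0.5,0,2,0]

```text
clock: 32.7
tool_pos: [0.4894, 0.292, 0.0783]
orientation: [-3.141, -0.0, 1.493]
ft_force: [-2.0, -2.7, 0.7]
width: 0.0477
grip_force: 25.0
```

apply_moves:
  deltas: [0,0,0.5,0,0,0,0.5,0]

```text
clock: 32.9
tool_pos: [0.4894, 0.292, 0.0782]
orientation: [-3.142, -0.0, 1.493]
ft_force: [-2.6, -3.7, 5.4]
width: 0.0472
grip_force: 25.0
```

Ribs is standing on the bay floor, so I'll release, lift, move back along the row and look.

apply_moves:
  deltas: [0,0,0,0,0,0,0,0,0,0,0,0,0,0,0,0,0,0,-15,0,0,0,-50,0,0,0,-95,0,0,0,-140,0,0,0,-160,0]
  jaw: 1

```text
clock: 33.8
tool_pos: [0.4917, 0.2931, 0.2443]
orientation: [3.134, -0.005, 1.493]
ft_force: [0.8, -0.4, -0.3]
width: 0.0885
grip_force: 0.0
```

apply_moves:
  deltas: [-45,0,-10,0,-90,0,-20,0,-110,0,-30,0,-110,0,-30,0,-110,0,-30,0,-110,0,-30,0]

```text
clock: 34.4
tool_pos: [0.4808, 0.1829, 0.2674]
orientation: [-3.141, -0.0, 1.493]
ft_force: [-0.3, 0.7, 0.2]
width: 0.0885
grip_force: 0.0
```

```bash
python3 - <<'E'
from h import *
im=manip.grab_frame("wrist");b=manip.grab_frame("side")
o=cv2.resize(im[0:260,170:360],(380,520));p=cv2.resize(b[180:380,110:290],None,fx=2.2,fy=2.6,interpolation=cv2.INTER_CUBIC)
cv2.imwrite("pics/end.png",np.hstack([o,p])[:,:,::-1])
print(manip.get_state()["clock"])
E
```

```text
34.5
```

View pics/end.png

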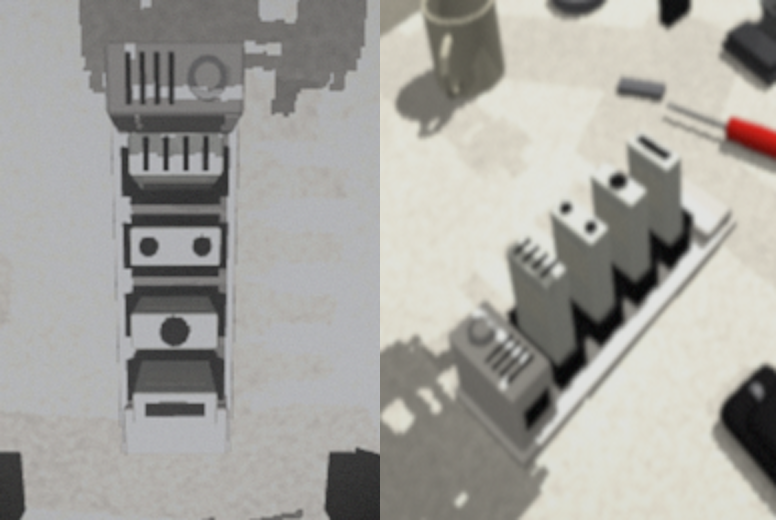

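Both views show the drives standing upright and seated. From the new power block the order is ribs (175,150), studs (175,245), round (173,330), bar (173,410), which is correct.

```bash
python3 -c "
from station import manip
print(manip.hand_in())"
```

```text
the job is handed in; nothing more can be done
None
```

All four drives stand upright in the new rack in the original order from the power block (ribs, studs, round, bar), and the job was handed in at about 34.5 s of the 109 s allowed.

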